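Reference check of a bench photometer

ROBOT

A 6-joint arm with a two-finger parallel gripper is mounted at the origin on the work surface. World frame = base frame: x ahead of the robot, y to its left, z up, the work surface at z = 0. Lengths are in m, angles in degrees, forces in N, time in s.
With the tool pointing down it reaches from about 0.3 to 0.875 m from the base axis. Payload 4.2 kg.
Tool frame: the origin (TCP) lies midway between the tips of the shut fingers; the grasp point (between the pads) lies 19 mm behind it (ctrl.hold_point_z is the distance from the TCP to the grasp point, in m); z points along the fingers, y is the line along which they close (so a half turn about z gives the same grasp; the last joint's range is limited). The gripper opens to 85 mm and grips with 20 to 120 N. Pads are 22 mm wide; open, the fingers measure 114 mm over their backs; the gripper's body (76 mm by 85 mm) begins 54 mm behind the grasp point. The pads swing forward as they close: fully open they stand 13 mm farther back than shut.
Start: joints at [66.062, 18.312, 89.639, -0, 72.044, -1.146], TCP at [0.223, 0.53, 0.231] pointing down, gripper open.
Joint ranges: [-177.97, 177.97], [-48.28, 115.42], [12.27, 149.76], [-77.06, 257.06], [2.81, 150.46], [-146.56, 146.56]. Speed limits (degrees/s): [147.25, 147.25, 180, 180, 180, 180].

INTERFACE

Orientations are given as [roll, pitch, yaw] about the fixed x, y, z axes, in that order (R = Rz(yaw) Ry(pitch) Rx(roll)).
In Python, from plant import state, vision, job, ctrl gives the robot as it stands.
- The arm moves only by the shell command python3 -m handwheel 'ROWS' [FORCE]. ROWS is a JSON object of lists of equal length, an entry for each row: "delta_pos": the shift along the tool's x, y, z each as a share of 50 mm, from -1 to 1, a list of three; "roll": the turn about the tool's z as a share of 30 degrees, from -1 to 1; "jaw": the closure, from 0 (fully open) to 1 (shut). A call has 1 to 12 rows; each row shifts and turns the commanded pose from where the row before left it, along the tool's axes as they then stand; what a row does not reach is not made up. A row lasts 1/10 s, in which the tool goes at most 50 mm and 8.59 degrees, less where a joint would pass 70% of its speed; a pose out of reach is approached as far as the arm can. A call with a number of a shift or a turn outside -1 to 1 is refused whole. A call with a gripper value outside its range is refused whole. The fingers move at their own pace and stop on an object; FORCE is the grip in N (left out, the last holds). Time passes only in rows, so rows that do not move let the fingers close. It gives the time, the measured TCP pose, the force, the opening and the grip force at its end, in the units of the state.
- state(): the state, without advancing time (a new reading comes with each control period).
- vision.grab_frame(name): name is "side" or "top"; returns a dict with "img" (400x640x3 uint8, red, green, blue), "fx", "fy", "cx", "cy" (pixels), "R" (3x3) and "t" (3): a world point X has camera coordinates R X + t. Camera axes: x right, y down, z forward; pixel columns grow to the right and rows downward; lengths in m; the calibration is good to about 2 mm. A picture is of the moment at which its call begins. There is no depth.
- job.job_done(): hands the job in; it is judged then, once.
The state is a dict: "time": time; "joints": joint angles; "joint_velocities": joint speeds; "effort": joint torques, N m; "tool_pos": TCP position; "tcp_rot": TCP orientation; "wrist_force": force on the tool from outside, world axes, zero at the start; "wrist_torque": the same for the moment, N m; "width": finger opening in m; "grip_force": force on a finger pad.
Only numpy, scipy, OpenCV 4.12 (cv2) and the standard library are available. Lean on these libraries where they do the work, as an engineer would, in place of code of your own. Each camera call takes 0.05 s, during which the arm holds its last target. There are 200 camera calls.

TASK

Run the reference check on the white photometer: slide its chamber cover open, lower the longest of the three aluminium reference blocks gently into the cell chamber so that it lies flat between the two guide rails, and slide the cover fully shut over it. Then, with the cover shut, tilt the spring-centred lever right over to the side away from the chamber, hold it there for about a second and let it come back to the middle, then do the same to the side towards the chamber. Use no other block, let go of everything, and leave the other blocks, bottles and glassware where they stand.

Things in the scene. Friction and masses are not known exactly. Their poses are not given: they have to be found in the camera images.
- photometer: Fixed white bench photometer, 300 (its x) x 340 (y) mm, deck 115 mm above the table. Origin: centre of its underside; +x points to its back, away from the robot (turned up to 0.25 rad), +y to the robot's left. Display hump along its back edge from local x 105 mm, top 160 mm above the table. Chamber at local x -75, y -70 mm (robot's right), lever at x -60, y 100 mm (robot's left).
- cell_seat (a point): Centre of the cell chamber's floor, midway between the guide rails; axes as the photometer's. The chamber is open above: 100 (x) x 150 (y) mm, floor 35 mm above the table, 80 mm below the deck. Two steel rails 10 mm high, 130 mm long run along y on the floor, 56 mm clear between them: the block lies along y between them.
- cover (a joint): Travel of the grey chamber cover, m: 0 = fully shut over the chamber, 0.112 = fully open, pushed back along the photometer's +x. It starts between 0 and 0.04 open. It has no spring, stays where it is left, and needs about 1.5 to 3 N to slide.
- cover_grip (a point): Middle of the cover's upright black grip plate: 12 mm thick (photometer's x), 70 mm long (y), 42 mm high over the cover. This point is 24 mm above the cover's top, 18 mm below the grip's top and 148 mm above the table; it moves with the cover and, when shut, is straight above the chamber's middle. The cover is a plate 112 x 164 x 8 mm, the grip at its middle.
- lever (a joint): Tilt of the lever, rad: 0 = upright, held there by a spring; negative = away from the chamber (photometer's +y, robot's left), positive = towards the chamber (-y, robot's right). Stops at -0.45 and +0.45; beyond 0.33 counts as tilted over. Spring 0.5 N m per rad (about 3.5 N at the grip at full tilt); it springs back by itself when let go.
- lever_grip (a point): Point on the lever's axis 65 mm above its pivot; it moves with the lever. The lever is a steel stem 12 mm thick with a black round hand grip, 22 mm in diameter, from 33 to 95 mm above the pivot.
- lever_pivot (a point): The lever's pivot, at deck height (115 mm above the table), fixed in the photometer, axes as the photometer's. The lever turns about the photometer's x axis through this point.
- long_block: The longest of three blocks, the one to use: aluminium bar 120 (its x) x 44 (y) x 30 mm high, 0.24 to 0.48 kg, a small glass window in each end; in the middle of its top an upright dark steel grip tab 44 mm long (x), 12 mm thick (y), from 30 to 70 mm above the underside. Origin: centre of its underside. Either way round is right.
- middle_block: A like block only 90 mm long, same width, height and tab; not to be used. Origin: centre of its underside, x along its length.
- short_block: A like block only 64 mm long, same width, height and tab; not to be used. Origin: centre of its underside, x along its length.
- dropper_a: White dropper bottle, 28 mm in diameter, 70 mm high, standing among the blocks; leave it. Origin: centre of its underside.
- dropper_b: Another such dropper bottle, near the photometer; leave it. Origin: centre of its underside.
- wash_bottle: White wash bottle with a cap, 64 mm in diameter, 170 mm high, right of the blocks; leave it. Origin: centre of its underside.
- beaker: Empty glass beaker, 70 mm in diameter, 90 mm high, between the blocks and the robot; leave it. Origin: centre of its underside.
- erlenmeyer: Empty conical glass flask, 80 mm in diameter, 120 mm high, on the left between the photometer and the robot; leave it. Origin: centre of its underside.
- flask: Empty long-necked glass flask, 66 mm in diameter, 170 mm high, beyond the blocks; leave it. Origin: centre of its underside.

How it is judged (in metres and radians):
On the way, in this order (a step that is already met when the one before it is completed fails the run):
1. the longest block lies flat in the chamber between the guide rails, let go (x of long_block in the frame of cell_seat between -0.009 and 0.009 m and y of long_block in the frame of cell_seat between -0.018 and 0.018 m and z of long_block in the frame of cell_seat between -0.004 and 0.004 m and angle between the x axis of long_block and the y axis of photometer, either way round below 0.15 rad and linear speed of long_block below 0.02 m/s and contact force between the fingers and long_block below 0.1 N), for 0.1 s.
2. the cover is fully shut over it (x of long_block in the frame of cell_seat between -0.009 and 0.009 m and y of long_block in the frame of cell_seat between -0.018 and 0.018 m and z of long_block in the frame of cell_seat between -0.004 and 0.004 m and angle between the x axis of long_block and the y axis of photometer, either way round below 0.15 rad and value of joint cover below 0.004 m), for 0.1 s.
3. the lever is held tilted over away from the chamber, cover shut (all of step 2 and value of joint lever below -0.33 rad), for 0.6 s.
4. the lever is back in the middle (value of joint lever between -0.07 and 0.07 rad), for 0.1 s.
5. the lever is held tilted over towards the chamber, cover shut (all of step 2 and value of joint lever above 0.33 rad), for 0.6 s.
At the end, for the whole second after the job is handed in: The longest block lies at rest in the chamber between the rails (centre within 9 mm across and 18 mm along them, within 4 mm of the floor, within 0.15 rad of the rails' direction), the cover is shut to within 4 mm, and the lever stands free in the middle (within 0.07 rad) (all of step 2 and all of step 4 and linear speed of long_block below 0.02 m/s and contact force between the fingers and photometer below 0.1 N); the robot touches nothing.
It fails at once if another block, a bottle or a piece of glassware is shifted by more than 30 mm or tipped over (distance of any of middle_block, short_block, dropper_a, dropper_b, wash_bottle, beaker, erlenmeyer, flask from where it was at the start of the episode above 0.03 m or angle between any of middle_block, short_block, dropper_a, dropper_b, wash_bottle, beaker, erlenmeyer, flask's own z axis and vertical above 0.6 rad).
It fails at once if the lever is tilted over while the cover is not shut (value of joint cover above 0.01 m and (value of joint lever above 0.33 rad or value of joint lever below -0.33 rad)).
It fails at once if the block is dropped into the chamber (faster than 0.6 m/s in there) (x of long_block in the frame of cell_seat between -0.05 and 0.05 m and y of long_block in the frame of cell_seat between -0.075 and 0.075 m and z of long_block in the frame of cell_seat below 0.075 m and linear speed of long_block above 0.6 m/s).
It also fails if it takes over 72 s, if anything falls off the work surface, if the arm or the gripper's body presses on something with over 40 N, if the wrist force passes 120 N, or if a joint passes its speed limit or range.

## Working session

There is one attempt and no reset: what is moved stays moved. The work goes in short steps, Python scripts to look and compute and a shell command to move; the robot and the scene stay as the last step left them, time stands still between calls to the robot, and variables do not carry over. Pictures are saved under pics/ and viewed, at most 15 in all, crops included, and the job is handed in when it is done.

```bash
mkdir -p pics && ls && cat > h.py <<'E'
import numpy as np, cv2
from plant import state, vision, job, ctrl
def grab(n,f):
    d=vision.grab_frame(n); cv2.imwrite('pics/'+f,d['img'][:,:,::-1]); np.savez('pics/'+n+'.npz',**d); return d
def load(n): return dict(np.load('pics/'+n+'.npz'))
def ray(d,u,v,z):
    R,t=d['R'],d['t']; c=-R.T@t; r=R.T@np.array([(u-d['cx'])/d['fx'],(v-d['cy'])/d['fy'],1])
    return c+r*(z-c[2])/r[2]
def proj(d,X):
    p=d['R']@np.asarray(X,float)+d['t']; return np.array([d['fx']*p[0]/p[2]+d['cx'],d['fy']*p[1]/p[2]+d['cy']])
E
python3 - <<'E'
from h import *
for n in ('top','side'):
    d=grab(n,n+'0.png'); print(n,d['fx'],d['cx'],d['cy'],'cam',-d['R'].T@d['t'],d['R'].round(2).tolist())
s=state(); print(s['time'],s['tool_pos'],s['tcp_rot'],s['width'],ctrl.hold_point_z)
E
```

```text
pics
top 480.62808382191156 310.36249990724957 203.14306529772642 cam [ 0.32285298 -0.056712    1.41990404] [[-0.01, -1.0, 0.01], [-0.99, 0.01, -0.15], [0.15, -0.01, -0.99]]
side 362.93331576802484 316.6388980916022 199.60386617218046 cam [ 0.2032109  -0.58320468  0.89334279] [[0.86, -0.5, -0.0], [-0.4, -0.68, -0.61], [0.31, 0.53, -0.79]]
0.1 [0.22259154 0.52969023 0.2305742 ] [-1.79908956e+02 -1.63784641e-04  1.57207052e+02] 0.08528998741539146 0.0187
```

View pics/top0.png

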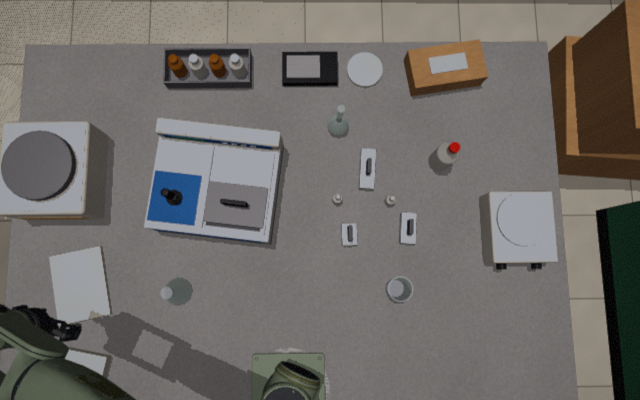

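View pics/side0.png

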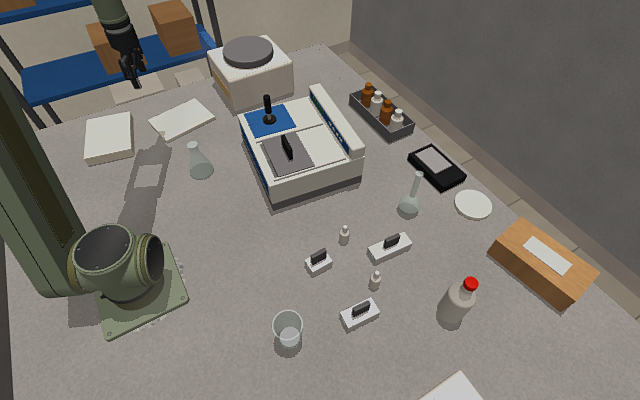

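The top view shows the photometer at about (215,180), with the cover grip near (234,203) and the lever grip near (172,196). The longest block is at (368,169), the middle block at (408,228) and the short one at (349,235). Droppers stand at (337,199) and (391,200). I'll enlarge both areas.

```bash
python3 - <<'E'
from h import *
d=load('top')['img'][:,:,::-1]
def crop(u0,v0,w,h,k,f):
    c=cv2.resize(d[v0:v0+h,u0:u0+w],None,fx=k,fy=k,interpolation=cv2.INTER_CUBIC)
    for i in range(0,w,10): cv2.putText(c,str(u0+i),(i*k,9),0,.33,(0,0,255),1); cv2.line(c,(i*k,12),(i*k,18),(0,0,255),1)
    for j in range(0,h,10): cv2.putText(c,str(v0+j),(0,j*k+4),0,.33,(0,0,255),1)
    cv2.imwrite('pics/'+f,c)
crop(140,115,150,130,5,'c1.png') if 0 else crop(140,115,155,118+12,4,'c1.png')
crop(325,140,100,72,8,'c2.png')
E
```

```text
(no output)
```

View pics/c1.png

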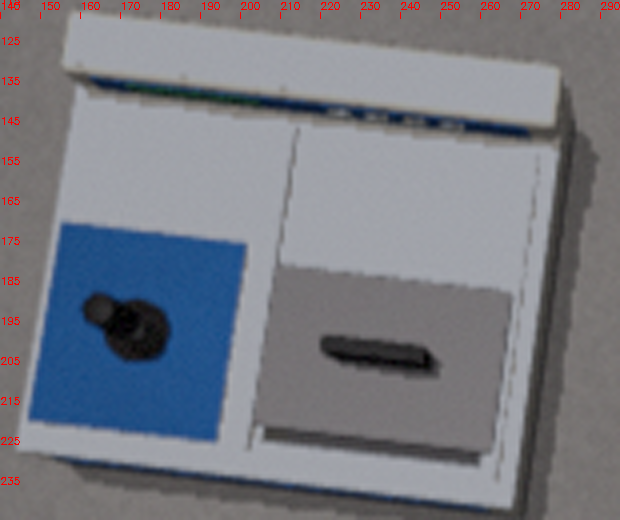

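View pics/c2.png

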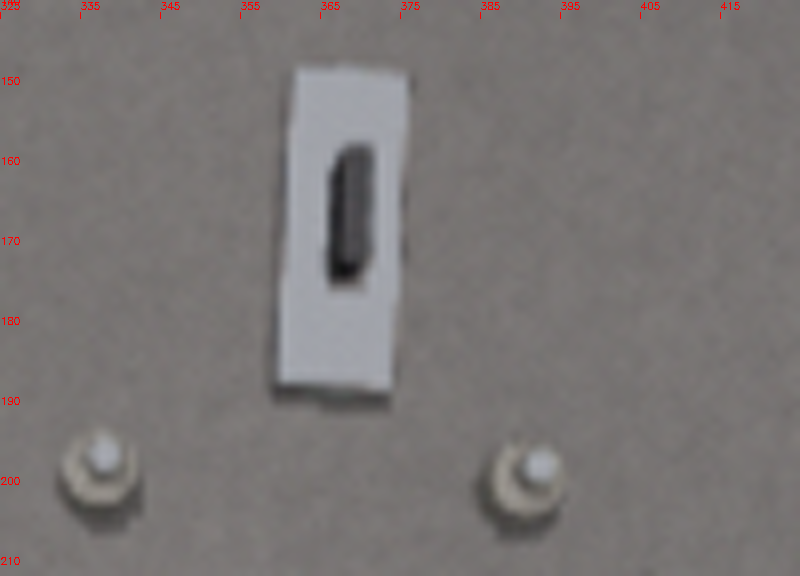

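Crop c1 shows the deck's front corners at crop (18,452) and (513,508). The hump-top corners are at (70,10), (561,67), (556,130) and (65,70), and the cover corners at (283,261), (513,290), (488,455) and (257,424). Crop c2 shows the long block's top face with corners at (297,66), (410,70), (391,390) and (277,382), and its tab top around (358,210). I'll fit poses to these.

```bash
cat > fit.py <<'E'
from h import *
from scipy.optimize import least_squares
d=load('top')
def tr(p,x,y,z): c,s=np.cos(p[2]),np.sin(p[2]); return [p[0]+c*x-s*y,p[1]+s*x+c*y,z]
full=lambda pts,k,u0,v0:[((x+.5)/k-.5+u0,(y+.5)/k-.5+v0) for x,y in pts]
pm=full([(18,452),(513,508),(70,10),(561,67),(556,130),(65,70)],4,140,115)
pl=[(-.15,.17,.115),(-.15,-.17,.115),(.15,.17,.16),(.15,-.17,.16),(.105,-.17,.16),(.105,.17,.16)]
cv_=full([(283,261),(513,290),(488,455),(257,424)],4,140,115)
cl=lambda q:[(-.075+q+a*.056,-.07+b*.082,.124) for a,b in((1,1),(1,-1),(-1,-1),(-1,1))]
def r(p): return np.concatenate([proj(d,tr(p,*l))-m for l,m in zip(pl+cl(p[3]),pm+cv_)])
f=least_squares(r,[.5,.2,-.1,.03]); p=f.x
print('phot',p,'deg',np.degrees(p[2]));print(r(p).reshape(-1,2).round(1).tolist())
for n,l in dict(seat=(-.075,-.07,.035),grip=(-.075+p[3],-.07,.148),grip_open=(-.075+.112,-.07,.148),pivot=(-.06,.1,.115),lgrip=(-.06,.1,.18)).items(): print(n,np.round(tr(p,*l),4),proj(d,tr(p,*l)).round(1))
bm=full([(297,66),(410,70),(391,390),(277,382)],8,325,140)
bl=[(.06,.022,.03),(.06,-.022,.03),(-.06,-.022,.03),(-.06,.022,.03)]
rb=lambda b:np.concatenate([proj(d,tr(b,*l))-m for l,m in zip(bl,bm)])
b=least_squares(rb,[.6,-.2,0]).x; print('block',b,np.degrees(b[2]),rb(b).round(1))
print('tabtop pix',proj(d,tr(b,0,0,.07)),'seen',full([(358,208)],8,325,140))
for n,(u,v,z) in dict(short=(350,235,.03),mid=(408,228,.03),dropA=(391,199,.06),dropB=(337,198,.06),wash=(450,153,.12),flask=(338,128,.03),beak=(400,289,.05),erl=(178,292,.05)).items(): print(n,ray(d,u,v,z).round(3))
E
python3 fit.py
```

```text
phot [ 0.57890677  0.19794633 -0.1289358   0.0177492 ] deg -7.3874770834118175
[[-0.1, -0.2], [0.2, 0.7], [-0.1, -0.6], [1.4, -0.3], [0.5, 0.0], [-1.6, 0.3], [-1.3, 0.4], [0.5, 0.2], [1.4, -0.6], [-1.0, -0.0]]
seat [0.4955 0.1382 0.035 ] [239.5 214.3]
grip [0.5131 0.1359 0.148 ] [234.5 202.6]
grip_open [0.6066 0.1238 0.148 ] [239.5 168.3]
pivot [0.5323 0.3048 0.115 ] [174.8 198. ]
lgrip [0.5323 0.3048 0.18  ] [168.  194.1]
block [ 0.63111666 -0.23785787 -0.08440823] -4.8362353774926845 [-0.4 -0.2  0.3  0.4  0.4 -0.  -0.3 -0.1]
tabtop pix [369.26479324 164.78084097] seen [(369.3125, 165.5625)]
short [ 0.433 -0.182  0.03 ]
mid [ 0.452 -0.351  0.03 ]
dropA [ 0.533 -0.299  0.06 ]
dropB [ 0.537 -0.144  0.06 ]
wash [ 0.651 -0.457  0.12 ]
flask [ 0.754 -0.153  0.03 ]
beak [ 0.278 -0.317  0.05 ]
erl [0.276 0.306 0.05 ]
```

```bash
cat > go.py <<'E'
# usage: go.py x y z yawdeg -> tool-frame shift (mm, and units of 50 mm) and roll (deg, units)
import sys; from h import *
def go(x,y,z,yaw):
    s=state(); w=np.radians(s['tcp_rot'][2]); D=np.array([x,y,z])-s['tool_pos']
    X=np.array([np.cos(w),np.sin(w),0]);Y=np.array([np.sin(w),-np.cos(w),0])
    t=np.array([X@D,Y@D,-D[2]]); r=-((yaw-s['tcp_rot'][2]+180)%360-180)
    print('mm',(t*1e3).round(1),'units',(t/.05).round(3),'roll',round(r,2),round(r/30,3),'| t',s['time'],'pos',np.round(s['tool_pos'],4),np.round(s['tcp_rot'],1),'w',round(s['width'],4),'F',np.round(s['wrist_force'],1),'g',round(s['grip_force'],1))
go(*map(float,sys.argv[1:]))
E
python3 -m handwheel '{"delta_pos":[[0,0,-0.1],[0,0,-0.1],[0,0,-0.1],[0,0,-0.1],[0,0,-0.1],[0,0,-0.1],[0,0,-0.1],[0,0,0],[0,0,0]],"roll":[0.276,0.276,0.276,0.276,0.276,0.276,0.276,0.276,0.276],"jaw":[0.4,0.4,0.4,0.4,0.4,0.4,0.4,0.4,0.4]}' 40
python3 go.py 0.5131 0.1359 0.25 82.6
```

```text
time: 1.0
tool_pos: [0.2227, 0.5299, 0.266]
tcp_rot: [-180.0, 0.0, 82.3]
wrist_force: [-0.3, -1.2, -0.6]
width: 0.0515
grip_force: 0.0
mm [-351.8  340.3   16. ] units [-7.037  6.806  0.32 ] roll -0.25 -0.008 | t 1.0 pos [0.2227 0.5299 0.266 ] [-180.     0.    82.3] w 0.0515 F [-0.3 -1.2 -0.6] g 0.0
```

```bash
python3 -m handwheel '{"delta_pos":[[-0.64,0.619,0.03],[-0.64,0.619,0.03],[-0.64,0.619,0.03],[-0.64,0.619,0.03],[-0.64,0.619,0.03],[-0.64,0.619,0.03],[-0.64,0.619,0.03],[-0.64,0.619,0.03],[-0.64,0.619,0.03],[-0.64,0.619,0.03],[-0.64,0.619,0.03],[0,0,0]],"roll":[0,0,0,0,0,0,0,0,0,0,0,0],"jaw":[0.4,0.4,0.4,0.4,0.4,0.4,0.4,0.4,0.4,0.4,0.4,0.4]}'
python3 go.py 0.5131 0.1359 0.134 82.6
```

```text
time: 2.2
tool_pos: [0.518, 0.1337, 0.2489]
tcp_rot: [180.0, 0.1, 82.4]
wrist_force: [-1.0, 0.3, 0.0]
width: 0.051
grip_force: 0.0
mm [  1.6  -5.1 114.9] units [ 0.032 -0.103  2.298] roll -0.23 -0.008 | t 2.2 pos [0.518  0.1337 0.2489] [1.80e+02 1.00e-01 8.24e+01] w 0.051 F [-1.   0.3  0. ] g 0.0
```

```bash
python3 -m handwheel '{"delta_pos":[[0.03,-0.1,0.5],[0,0,0.6],[0,0,0.6],[0,0,0.4],[0,0,0.2],[0,0,0]],"roll":[-0.008,0,0,0,0,0],"jaw":[0.4,0.4,0.4,0.4,0.4,0.4]}' 30
python3 -m handwheel '{"delta_pos":[[0,0,0],[0,0,0],[0,0,0],[0,0,0],[0,0,0],[0,0,0]],"roll":[0,0,0,0,0,0],"jaw":[0.9,0.9,0.9,0.9,0.9,0.9]}' 30
python3 go.py 0.6086 0.1235 0.134 82.6
```

```text
time: 2.8
tool_pos: [0.5098, 0.14, 0.1336]
tcp_rot: [-179.8, 0.1, 83.0]
wrist_force: [-0.3, 0.2, -0.1]
width: 0.0512
grip_force: 0.0
time: 3.4
tool_pos: [0.512, 0.1401, 0.1362]
tcp_rot: [179.8, -0.1, 82.9]
wrist_force: [0.9, 0.7, 6.3]
width: 0.0113
grip_force: 33.6
mm [-4.5 97.9  2.2] units [-0.091  1.958  0.044] roll 0.3 0.01 | t 3.4 pos [0.512  0.1401 0.1362] [ 1.798e+02 -1.000e-01  8.290e+01] w 0.0113 F [0.9 0.7 6.3] g 33.6
```

```bash
python3 -m handwheel '{"delta_pos":[[0,0.2,0],[0,0.3,0],[0,0.35,0],[0,0.35,0],[0,0.3,0],[0,0.2,0],[0,0.12,0],[0,0.08,0],[0,0,0],[0,0,0]],"roll":[0,0,0,0,0,0,0,0,0,0],"jaw":[0.9,0.9,0.9,0.9,0.9,0.9,0.9,0.9,0.9,0.9]}'
python3 go.py 0.6086 0.1235 0.134 82.6
```

```text
time: 4.4
tool_pos: [0.6064, 0.1279, 0.1363]
tcp_rot: [179.8, -0.0, 82.9]
wrist_force: [1.5, -0.9, 6.2]
width: 0.0112
grip_force: 33.5
mm [-4.1  2.8  2.3] units [-0.083  0.055  0.045] roll 0.3 0.01 | t 4.4 pos [0.6064 0.1279 0.1363] [179.8  -0.   82.9] w 0.0112 F [ 1.5 -0.9  6.2] g 33.5
```

```bash
python3 -m handwheel '{"delta_pos":[[0,0.04,0],[0,0,0],[0,0,0],[0,0,0],[0,0,-0.3],[0,0,-0.8],[0,0,-1],[0,0,-0.6],[0,0,0]],"roll":[0,0,0,0,0,0,0,0,0],"jaw":[0.9,0.9,0.4,0.4,0.4,0.4,0.4,0.4,0.4]}'
python3 go.py 0.6311 -0.2379 0.25 -4.8
```

```text
time: 5.3
tool_pos: [0.6092, 0.1282, 0.2751]
tcp_rot: [179.5, -0.2, 82.9]
wrist_force: [0.0, -0.4, 0.6]
width: 0.0514
grip_force: 0.0
mm [-360.7   66.8   25.1] units [-7.213  1.336  0.503] roll 87.74 2.925 | t 5.3 pos [0.6092 0.1282 0.2751] [179.5  -0.2  82.9] w 0.0514 F [ 0.  -0.4  0.6] g 0.0
```

```bash
python3 -m handwheel '{"delta_pos":[[-0.7,0.13,0],[-0.72,0.134,0],[-0.72,0.134,0],[-0.72,0.134,0],[-0.72,0.134,0],[-0.72,0.134,0],[-0.72,0.134,0],[-0.72,0.134,0],[-0.72,0.134,0],[-0.72,0.134,0],[0,0,0]],"roll":[0,0,0,0,0,0,0,0,0,0,0],"jaw":[0.4,0.4,0.4,0.4,0.4,0.4,0.4,0.4,0.4,0.4,0.4]}'
python3 -m handwheel '{"delta_pos":[[0,0,0],[0,0,0],[0,0,0],[0,0,0],[0,0,0],[0,0,0],[0,0,0],[0,0,0],[0,0,0],[0,0,0],[0,0,0],[0,0,0]],"roll":[0.266,0.266,0.266,0.266,0.266,0.266,0.266,0.266,0.266,0.266,0.266,0],"jaw":[0.4,0.4,0.4,0.4,0.4,0.4,0.4,0.4,0.4,0.4,0.4,0.4]}'
python3 go.py 0.6311 -0.2379 0.12 -4.8
```

```text
time: 6.4
tool_pos: [0.6283, -0.241, 0.2673]
tcp_rot: [-179.8, 0.1, 82.7]
wrist_force: [0.8, 0.5, -0.1]
width: 0.0509
grip_force: 0.0
time: 7.6
tool_pos: [0.6288, -0.2356, 0.2685]
tcp_rot: [-179.9, 0.1, -4.8]
wrist_force: [-0.6, 0.3, -0.1]
width: 0.0513
grip_force: 0.0
mm [  2.5   2.1 148.5] units [0.05  0.042 2.97 ] roll 0.01 0.0 | t 7.6 pos [ 0.6288 -0.2356  0.2685] [-1.799e+02  1.000e-01 -4.800e+00] w 0.0513 F [-0.6  0.3 -0.1] g 0.0
```

```bash
python3 -m handwheel '{"delta_pos":[[0.05,0.04,0.6],[0,0,0.8],[0,0,0.8],[0,0,0.8],[0,0,0.8],[0,0,0.5],[0,0,0.2],[0,0,0]],"roll":[0,0,0,0,0,0,0,0],"jaw":[0.4,0.4,0.4,0.4,0.4,0.4,0.4,0.4]}'
python3 go.py 0.6311 -0.2379 0.037 -4.8
python3 - <<'E'
from h import *
d=grab('side','side1.png'); c=d['img'][100:300,220:460,::-1]; c=cv2.resize(c,None,fx=3,fy=3,interpolation=cv2.INTER_CUBIC); cv2.imwrite('pics/s1c.png',c)
E
```

```text
time: 8.4
tool_pos: [0.6306, -0.2381, 0.0431]
tcp_rot: [-179.9, 0.2, -4.7]
wrist_force: [-0.4, -0.2, 0.8]
width: 0.0511
grip_force: 0.0
mm [ 0.5 -0.2  6.1] units [ 0.009 -0.005  0.121] roll 0.06 0.002 | t 8.4 pos [ 0.6306 -0.2381  0.0431] [-179.9    0.2   -4.7] w 0.0511 F [-0.4 -0.2  0.8] g 0.0
```

View pics/s1c.png

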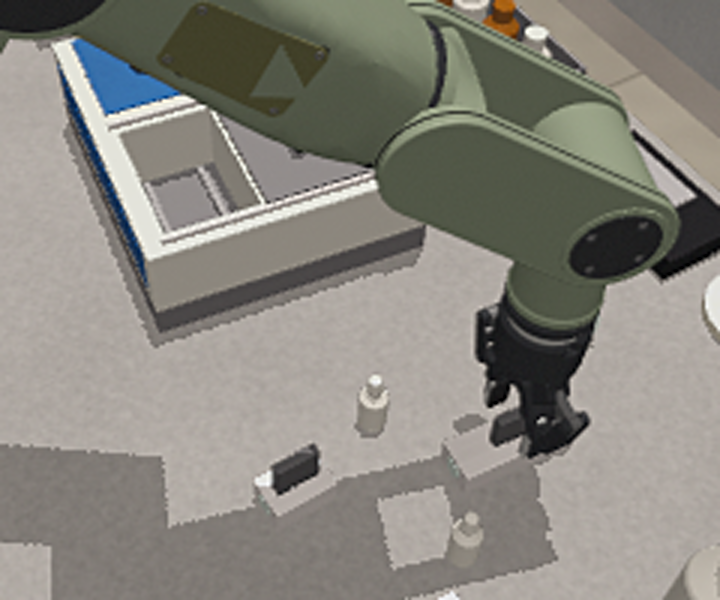

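The cover is open and the chamber clear. The fingers straddle the long block's tab at about crop (515,425), and the droppers are untouched. Closing now.

```bash
python3 -m handwheel '{"delta_pos":[[0,0,0.12],[0,0,0],[0,0,0],[0,0,0],[0,0,0],[0,0,0],[0,0,0]],"roll":[0,0,0,0,0,0,0],"jaw":[0.4,0.4,0.9,0.9,0.9,0.9,0.9]}' 70
python3 -m handwheel '{"delta_pos":[[0,0,-0.1],[0,0,-0.3],[0,0,-0.8],[0,0,-0.9],[0,0,-0.9],[0,0,-0.9],[0,0,-0.5],[0,0,0]],"roll":[0,0,0,0,0,0,0,0],"jaw":[0.9,0.9,0.9,0.9,0.9,0.9,0.9,0.9]}' 70
python3 -m handwheel '{"delta_pos":[[0,0,0],[0,0,0],[0,0,0],[0,0,0],[0,0,0],[0,0,0],[0,0,0],[0,0,0],[0,0,0],[0,0,0],[0,0,0],[0,0,0]],"roll":[-0.265,-0.265,-0.265,-0.265,-0.265,-0.265,-0.265,-0.265,-0.265,-0.265,-0.265,0],"jaw":[0.9,0.9,0.9,0.9,0.9,0.9,0.9,0.9,0.9,0.9,0.9,0.9]}' 70
python3 go.py 0.4955 0.1382 0.24 82.6
```

```text
time: 9.15
tool_pos: [0.6318, -0.2388, 0.0393]
tcp_rot: [-180.0, -0.0, -4.9]
wrist_force: [-0.8, 2.0, 2.3]
width: 0.011
grip_force: 69.7
time: 9.95
tool_pos: [0.6331, -0.2396, 0.2645]
tcp_rot: [179.8, -0.6, -4.9]
wrist_force: [-0.2, -0.1, -4.6]
width: 0.0108
grip_force: 69.2
time: 11.15
tool_pos: [0.6305, -0.2385, 0.2561]
tcp_rot: [-179.7, -0.1, 82.6]
wrist_force: [-0.2, 0.0, -4.5]
width: 0.0111
grip_force: 68.9
mm [ 356.1 -182.5   16.1] units [ 7.123 -3.651  0.322] roll -0.02 -0.001 | t 11.15 pos [ 0.6305 -0.2385  0.2561] [-1.797e+02 -1.000e-01  8.260e+01] w 0.0111 F [-0.2  0.  -4.5] g 68.9
```

```bash
python3 -m handwheel '{"delta_pos":[[0.4,-0.2,0],[0.64,-0.328,0],[0.68,-0.35,0],[0.68,-0.35,0],[0.68,-0.35,0],[0.68,-0.35,0],[0.68,-0.35,0],[0.68,-0.35,0],[0.68,-0.35,0],[0.68,-0.35,0],[0.64,-0.328,0],[0,0,0]],"roll":[0,0,0,0,0,0,0,0,0,0,0,0],"jaw":[0.9,0.9,0.9,0.9,0.9,0.9,0.9,0.9,0.9,0.9,0.9,0.9]}' 70
python3 go.py 0.4955 0.1382 0.19 82.6
python3 - <<'E'
from h import *
p=[]
d=grab('top','top2.png'); cv2.imwrite('pics/t2c.png',cv2.resize(d['img'][150:250,140:290,::-1],None,fx=5,fy=5,interpolation=cv2.INTER_CUBIC))
d=grab('side','side2.png'); cv2.imwrite('pics/s2c.png',cv2.resize(d['img'][80:210,220:380,::-1],None,fx=4,fy=4,interpolation=cv2.INTER_CUBIC))
for i in range(5): p.append(state()['tool_pos'])
print(np.round(p,4))
E
```

```text
time: 12.35
tool_pos: [0.4937, 0.1411, 0.2577]
tcp_rot: [-179.8, -0.1, 82.7]
wrist_force: [1.7, -1.2, -3.9]
width: 0.0112
grip_force: 69.1
mm [-2.6  2.1 67.7] units [-0.052  0.043  1.354] roll 0.08 0.003 | t 12.35 pos [0.4937 0.1411 0.2577] [-1.798e+02 -1.000e-01  8.270e+01] w 0.0112 F [ 1.7 -1.2 -3.9] g 69.1
[[0.4953 0.138  0.2579]
 [0.4953 0.138  0.2579]
 [0.4953 0.138  0.2579]
 [0.4953 0.138  0.2579]
 [0.4953 0.138  0.2579]]
```

View pics/t2c.png

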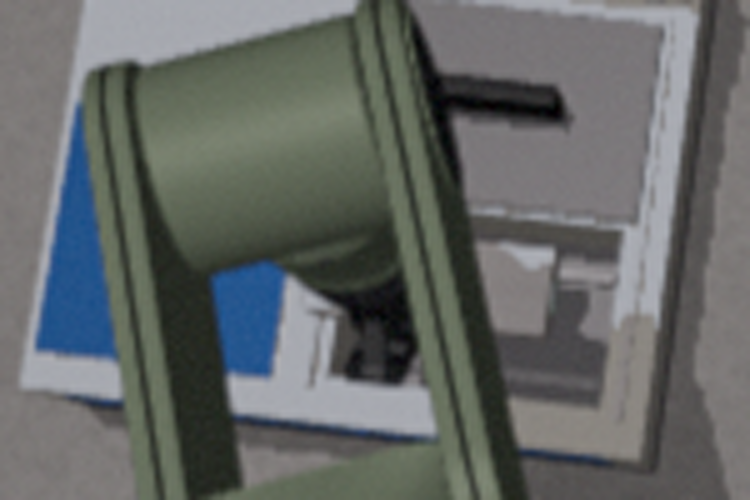

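```bash
python3 - <<'E'
from h import *
d=load('top'); P=[.57890677,.19794633,-.1289358]
def tr(p,x,y,z): c,s=np.cos(p[2]),np.sin(p[2]); return [p[0]+c*x-s*y,p[1]+s*x+c*y,z]
cr=lambda q:((q-[140,150])*5+2).round(0)
B=[.4953,.138,P[2]]
for z in (.245,.251,.257): print('block end top',[cr(proj(d,tr(B,sx*.022,-.06,z))) for sx in(1,-1)])
print('chamber deck',[cr(proj(d,tr(P,-.075+a*.05,-.07-.075,.115))) for a in(1,-1)])
print('rails',[cr(proj(d,tr(P,-.075+a*.028,-.07-.065,.045))) for a in(1,-1)])
print('pm corner',cr(proj(d,tr(P,-.15,-.17,.115))))
E
```

```text
block end top [array([567., 242.]), array([555., 330.])]
block end top [array([566., 241.]), array([553., 329.])]
block end top [array([564., 239.]), array([552., 327.])]
chamber deck [array([627., 232.]), array([603., 412.])]
rails [array([615., 287.]), array([602., 383.])]
pm corner [642. 464.]
```

View pics/s2c.png

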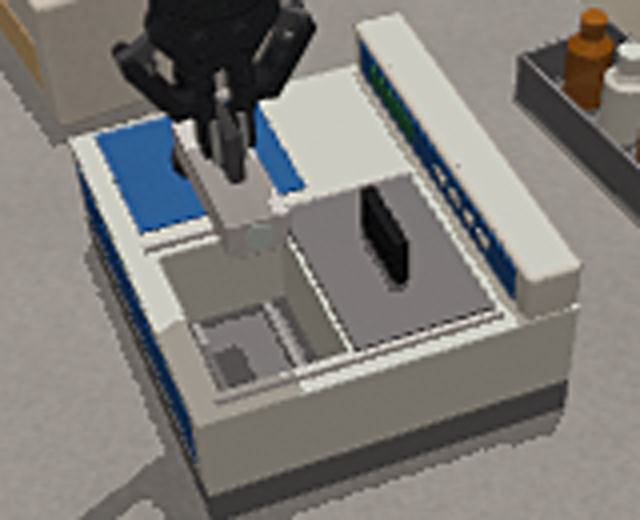

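The side crop shows the block hanging level above the chamber. Its end-face top corners are near (215,228) and (288,210). The rails are visible on the chamber floor, and the cover is open. I'll compare with predictions.

```bash
python3 - <<'E'
from h import *
d=load('side'); P=[.57890677,.19794633,-.1289358]
def tr(p,x,y,z): c,s=np.cos(p[2]),np.sin(p[2]); return [p[0]+c*x-s*y,p[1]+s*x+c*y,z]
im=cv2.resize(d['img'][80:210,220:380,::-1],None,fx=4,fy=4,interpolation=cv2.INTER_CUBIC)
cr=lambda X:tuple(int(v) for v in ((proj(d,X)-[220,80])*4+2).round(0))
B=[.4953,.138,P[2]]
def poly(p,pts,col): cv2.polylines(im,[np.array([cr(tr(p,*q)) for q in pts])],True,col,1)
poly(B,[(.022,-.06,.251),(-.022,-.06,.251),(-.022,-.06,.221),(.022,-.06,.221)],(0,0,255))
poly(B,[(.022,-.06,.251),(-.022,-.06,.251),(-.022,.06,.251),(.022,.06,.251)],(0,0,255))
poly(P,[(-.025,-.145,.115),(-.125,-.145,.115),(-.125,.005,.115),(-.025,.005,.115)],(0,255,0))
for a in (1,-1): poly(P,[(-.075+a*.028,-.135,.045),(-.075+a*.028,-.005,.045)],(255,0,255))
poly(P,[(-.15,-.17,.115),(-.15,.17,.115),(.15,.17,.115),(.15,-.17,.115)],(0,255,255))
a=im
d=load('top'); im=cv2.resize(d['img'][150:250,140:290,::-1],None,fx=5,fy=5,interpolation=cv2.INTER_CUBIC)
im=np.ascontiguousarray(im)
cr=lambda X:tuple(int(v) for v in ((proj(d,X)-[140,150])*5+2).round(0))
poly(B,[(.022,-.06,.251),(-.022,-.06,.251),(-.022,.06,.251),(.022,.06,.251)],(0,0,255))
poly(P,[(-.025,-.145,.115),(-.125,-.145,.115),(-.125,.005,.115),(-.025,.005,.115)],(0,255,0))
for q in (1,-1): poly(P,[(-.075+q*.028,-.135,.045),(-.075+q*.028,-.005,.045)],(255,0,255))
poly(P,[(-.15,-.17,.115),(-.15,.17,.115),(.15,.17,.115),(.15,-.17,.115)],(0,255,255))
b=im[150:,400:700]
b=cv2.resize(b,None,fx=1.2,fy=1.2)
o=np.zeros((520,800,3),np.uint8); o[:,:440]=a[:,60:500]; o[:b.shape[0],440:]=b[:520,:360]
cv2.imwrite('pics/ov.png',o)
E
```

```text
(no output)
```

View pics/ov.png

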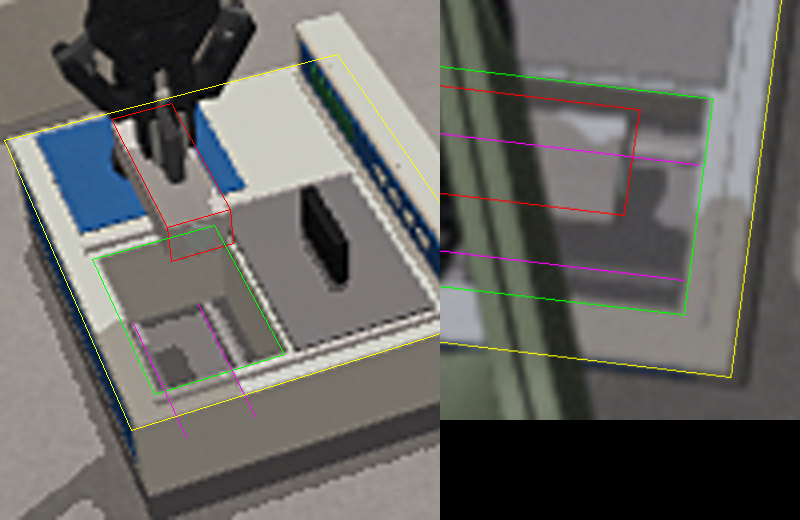

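In both views the rails sit about 1.5 mm further back than the fit. The block hangs about 2 mm nearer the robot and 3 mm to the left. I'll correct by +3 mm tool y and −2.5 mm tool x, then lower slowly.

```bash
python3 -m handwheel '{"delta_pos":[[-0.05,0.065,0.2],[0,0,0.3],[0,0,0.3],[0,0,0.3],[0,0,0.3],[0,0,0.3],[0,0,0.3],[0,0,0.3],[0,0,0.3],[0,0,0.3],[0,0,0.25],[0,0,0]],"roll":[0,0,0,0,0,0,0,0,0,0,0,0],"jaw":[0.9,0.9,0.9,0.9,0.9,0.9,0.9,0.9,0.9,0.9,0.9,0.9]}' 70
python3 -m handwheel '{"delta_pos":[[0,0,0.1],[0,0,0.08],[0,0,0],[0,0,0]],"roll":[0,0,0,0],"jaw":[0.9,0.9,0.9,0.9]}' 70
python3 - <<'E'
from h import *
d=grab('side','side3.png'); im=cv2.resize(d['img'][100:200,240:350,::-1],None,fx=5,fy=5,interpolation=cv2.INTER_CUBIC)
cv2.imwrite('pics/s3c.png',im); s=state(); print(s['tool_pos'],s['wrist_force'])
E
```

```text
time: 13.65
tool_pos: [0.4978, 0.133, 0.0988]
tcp_rot: [-179.7, 0.1, 82.4]
wrist_force: [0.5, -0.2, -4.5]
width: 0.011
grip_force: 69.0
time: 14.05
tool_pos: [0.4993, 0.1348, 0.0926]
tcp_rot: [180.0, -0.0, 82.6]
wrist_force: [-0.5, -0.3, -4.1]
width: 0.011
grip_force: 69.3
[0.49932959 0.13487078 0.09268596] [-0.48273355 -0.21624033 -3.92279219]
```

View pics/s3c.png

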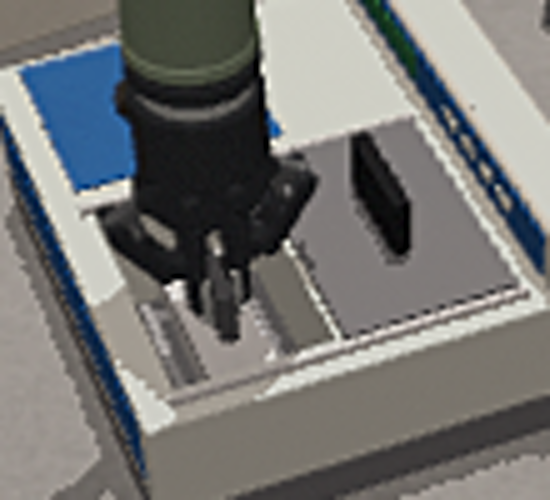

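The block sits low in the chamber, lined up between the rails; the front rail shows at about crop (175,345). I'll lower it slowly and watch the force.

```bash
python3 -m handwheel '{"delta_pos":[[0,0,0.06],[0,0,0.06],[0,0,0.06],[0,0,0.06],[0,0,0]],"roll":[0,0,0,0,0],"jaw":[0.9,0.9,0.9,0.9,0.9]}' 70
python3 -m handwheel '{"delta_pos":[[0,0,0.04],[0,0,0.04],[0,0,0],[0,0,0]],"roll":[0,0,0,0],"jaw":[0.9,0.9,0.9,0.9]}' 70
```

```text
time: 14.6
tool_pos: [0.4986, 0.1348, 0.0798]
tcp_rot: [-179.9, 0.0, 82.6]
wrist_force: [0.7, 0.5, -4.4]
width: 0.0113
grip_force: 69.3
time: 15.0
tool_pos: [0.499, 0.1348, 0.0763]
tcp_rot: [-180.0, -0.0, 82.6]
wrist_force: [0.3, 0.8, -3.5]
width: 0.0108
grip_force: 69.3
```

```bash
python3 -m handwheel '{"delta_pos":[[0,0,0.03],[0,0,0],[0,0,0]],"roll":[0,0,0],"jaw":[0.9,0.9,0.9]}' 70
python3 -m handwheel '{"delta_pos":[[0,0,0.03],[0,0,0],[0,0,0]],"roll":[0,0,0],"jaw":[0.9,0.9,0.9]}' 70
```

```text
time: 15.3
tool_pos: [0.499, 0.1348, 0.0748]
tcp_rot: [-180.0, -0.0, 82.6]
wrist_force: [0.4, 0.3, -4.2]
width: 0.0107
grip_force: 69.3
time: 15.6
tool_pos: [0.4992, 0.1349, 0.0743]
tcp_rot: [180.0, -0.0, 82.6]
wrist_force: [-2.6, -1.3, 6.7]
width: 0.0107
grip_force: 70.5
```

```bash
python3 -m handwheel '{"delta_pos":[[0,0,0],[0,0,0],[0,0,0],[0,0,0]],"roll":[0,0,0,0],"jaw":[0.65,0.65,0.65,0.65]}'
python3 -m handwheel '{"delta_pos":[[0,0,-0.2],[0,0,-0.4],[0,0,-0.8],[0,0,-0.9],[0,0,-0.9],[0,0,-0.8],[0,0,0],[0,0,0]],"roll":[0,0,0,0,0,0,0,0],"jaw":[0.65,0.65,0.65,0.65,0.5,0.4,0.4,0.4]}'
python3 - <<'E'
from h import *
d=grab('side','side4.png'); im=cv2.resize(d['img'][110:200,240:350,::-1],None,fx=5,fy=5,interpolation=cv2.INTER_CUBIC)
cv2.imwrite('pics/s4c.png',im)
E
python3 go.py 0.609 0.128 0.25 82.6
```

```text
time: 16.0
tool_pos: [0.4992, 0.1349, 0.0733]
tcp_rot: [180.0, -0.0, 82.6]
wrist_force: [-0.5, 0.0, -0.2]
width: 0.0298
grip_force: 0.0
time: 16.8
tool_pos: [0.4992, 0.1348, 0.2746]
tcp_rot: [179.9, -0.1, 82.6]
wrist_force: [-0.2, 0.3, -0.4]
width: 0.0514
grip_force: 0.0
mm [  7.6 110.5  23.1] units [0.152 2.209 0.461] roll -0.0 -0.0 | t 16.85 pos [0.4985 0.1347 0.2731] [-180.     0.    82.6] w 0.0512 F [ 0.3  0.1 -0.6] g 0.0
```

View pics/s4c.png

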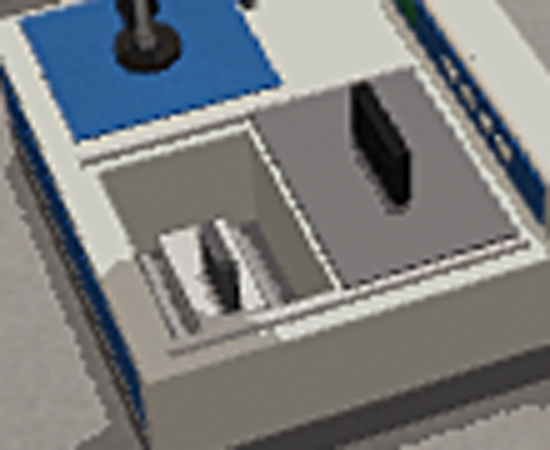

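The block lies flat between the rails, with its tab upright at crop (220,265), and the cover grip at (380,145) is free. Now the cover.

```bash
python3 -m handwheel '{"delta_pos":[[0.05,0.7,0],[0.05,0.8,0],[0.05,0.71,0],[0,0,0.4],[0,0,0.8],[0,0,0.9],[0,0,0.5],[0,0,0.12],[0,0,0],[0,0,0]],"roll":[0,0,0,0,0,0,0,0,0,0],"jaw":[0.4,0.4,0.4,0.4,0.4,0.4,0.4,0.4,0.4,0.4]}' 30
python3 -m handwheel '{"delta_pos":[[0,0,0],[0,0,0],[0,0,0],[0,0,0],[0,0,0]],"roll":[0,0,0,0,0],"jaw":[0.9,0.9,0.9,0.9,0.9]}' 40
```

```text
time: 17.85
tool_pos: [0.6104, 0.1282, 0.1384]
tcp_rot: [179.9, -0.0, 82.6]
wrist_force: [0.7, -0.7, 0.1]
width: 0.0513
grip_force: 0.0
time: 18.35
tool_pos: [0.6099, 0.1281, 0.1386]
tcp_rot: [179.9, -0.0, 82.6]
wrist_force: [-0.7, -0.3, 6.2]
width: 0.0111
grip_force: 41.3
```

```bash
python3 -m handwheel '{"delta_pos":[[0,-0.1,0],[0,-0.25,0],[0,-0.35,0],[0,-0.35,0],[0,-0.35,0],[0,-0.35,0],[0,-0.25,0],[0,-0.12,0],[0,-0.08,0],[0,0,0],[0,0,0]],"roll":[0,0,0,0,0,0,0,0,0,0,0],"jaw":[0.9,0.9,0.9,0.9,0.9,0.9,0.9,0.9,0.9,0.9,0.9]}' 40
python3 -m handwheel '{"delta_pos":[[0,-0.04,0],[0,-0.04,0],[0,0,0],[0,0,0]],"roll":[0,0,0,0],"jaw":[0.9,0.9,0.9,0.9]}' 40
```

```text
time: 19.45
tool_pos: [0.5004, 0.1422, 0.1385]
tcp_rot: [179.9, -0.0, 82.6]
wrist_force: [-1.1, -0.5, 8.3]
width: 0.0113
grip_force: 41.8
time: 19.85
tool_pos: [0.4996, 0.1423, 0.1386]
tcp_rot: [179.6, -0.0, 82.6]
wrist_force: [7.2, -2.9, 3.5]
width: 0.0113
grip_force: 41.1
```

```bash
python3 -m handwheel '{"delta_pos":[[0,0,0],[0,0,0],[0,0,0],[0,0,-0.3],[0,0,-0.8],[0,0,-1],[0,0,-0.9],[0,0,0],[0,0,0]],"roll":[0,0,0,0,0,0,0,0,0],"jaw":[0.4,0.4,0.4,0.4,0.4,0.4,0.4,0.4,0.4]}' 30
python3 - <<'E'
from h import *
d=grab('side','side5.png'); im=cv2.resize(d['img'][80:200,235:365,::-1],None,fx=5,fy=5,interpolation=cv2.INTER_CUBIC)
cv2.imwrite('pics/s5c.png',im)
t=load('top'); print(ray(t,164.1,191.4,.21), 'base', ray(t,(137+.5)/4-.5+140,(331+.5)/4-.5+115,.118))
E
python3 go.py 0.534 0.3046 0.29 82.6
```

```text
time: 20.75
tool_pos: [0.4964, 0.1428, 0.2879]
tcp_rot: [179.9, -0.0, 82.6]
wrist_force: [-0.5, -0.2, -0.4]
width: 0.0514
grip_force: 0.0
[0.53423245 0.30614536 0.21      ] base [0.53346963 0.30646261 0.118     ]
mm [165.5  17.1  -3.6] units [ 3.311  0.342 -0.071] roll 0.01 0.0 | t 20.8 pos [0.4957 0.1426 0.2864] [-179.9    0.    82.6] w 0.051 F [-0.7 -0.3 -0.5] g 0.0
```

View pics/s5c.png

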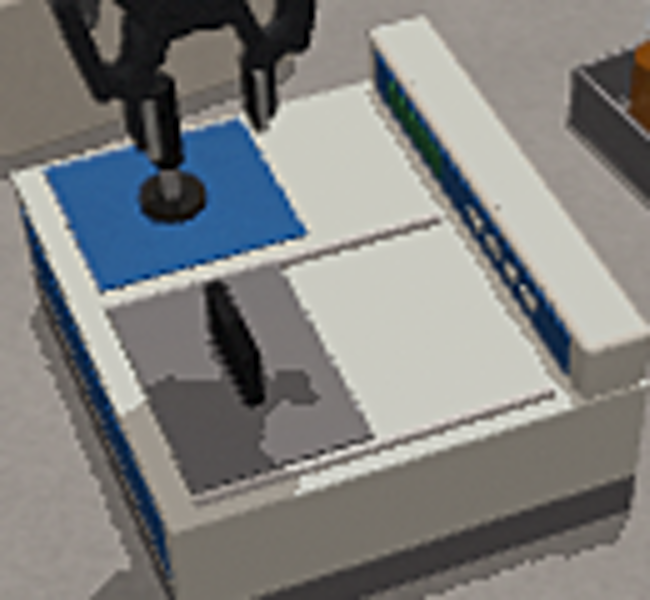

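The cover (crop 105,310 to 375,440) covers the chamber up to its front rim, which agrees with the stop force I felt. The lever measures (0.534, 0.306). Next I grasp the lever.

```bash
python3 -m handwheel '{"delta_pos":[[0.5,0.05,0],[0.8,0.08,0],[0.9,0.09,0],[0.8,0.08,0],[0.33,0.04,0],[0,0,0.3],[0,0,0.7],[0,0,0.8],[0,0,0.5],[0,0,0.2],[0,0,0],[0,0,0]],"roll":[0,0,0,0,0,0,0,0,0,0,0,0],"jaw":[0.4,0.4,0.4,0.4,0.4,0.4,0.4,0.4,0.4,0.4,0.4,0.4]}' 30
python3 -m handwheel '{"delta_pos":[[0,0,0],[0,0,0],[0,0,0],[0,0,0],[0,0,0]],"roll":[0,0,0,0,0],"jaw":[0.8,0.8,0.8,0.8,0.8]}' 30
python3 go.py 0.534 0.3055 0.161 82.6
```

```text
time: 22.0
tool_pos: [0.5354, 0.3057, 0.1631]
tcp_rot: [179.9, -0.0, 82.6]
wrist_force: [0.7, -0.2, 0.8]
width: 0.0511
grip_force: 0.0
time: 22.5
tool_pos: [0.5357, 0.306, 0.1639]
tcp_rot: [179.8, -0.1, 82.6]
wrist_force: [0.7, -0.1, 6.8]
width: 0.0212
grip_force: 29.6
mm [-0.7 -1.6  2.9] units [-0.013 -0.033  0.058] roll -0.0 -0.0 | t 22.5 pos [0.5357 0.306  0.1639] [ 1.798e+02 -1.000e-01  8.260e+01] w 0.0212 F [ 0.7 -0.1  6.8] g 29.6
```

```bash
python3 -m handwheel '{"delta_pos":[[0.1,0,0.005],[0.15,0,0.03],[0.15,0,0.045],[0.1,0,0.03],[0.04,0,0.01],[0,0,0]],"roll":[0,0,0,0,0,0],"jaw":[0.8,0.8,0.8,0.8,0.8,0.8]}' 30
python3 -m handwheel '{"delta_pos":[[0,0,0],[0,0,0]],"roll":[0,0],"jaw":[0.8,0.8]}' 30
python3 - <<'E'
from h import *
d=grab('side','side6.png'); im=cv2.resize(d['img'][80:200,235:365,::-1],None,fx=5,fy=5,interpolation=cv2.INTER_CUBIC)
cv2.imwrite('pics/s6c.png',im)
E
python3 go.py 0.534 0.3055 0.161 82.6
```

```text
time: 23.1
tool_pos: [0.5389, 0.3314, 0.1575]
tcp_rot: [179.9, 0.1, 82.6]
wrist_force: [0.8, -4.3, 6.0]
width: 0.0211
grip_force: 30.5
time: 23.3
tool_pos: [0.5389, 0.3313, 0.1575]
tcp_rot: [179.9, 0.1, 82.6]
wrist_force: [-0.0, -3.3, 5.3]
width: 0.0207
grip_force: 30.4
mm [-26.2  -1.6  -3.5] units [-0.525 -0.031 -0.07 ] roll 0.03 0.001 | t 23.35 pos [0.5389 0.3313 0.1575] [1.799e+02 1.000e-01 8.260e+01] w 0.0211 F [ 0.1 -3.4  5.9] g 30.4
```

View pics/s6c.png

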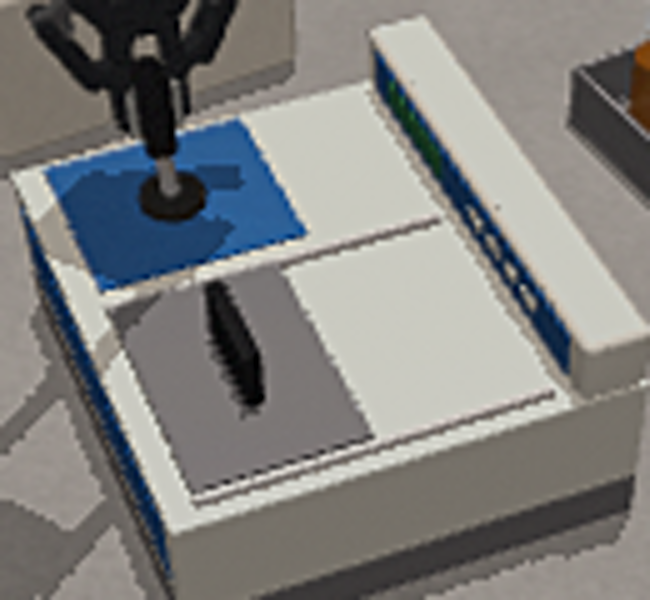

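The lever leans left from its base at crop (170,200). The spring force of 3.4–4.3 N and the 26 mm travel both point to a tilt of about 0.4 rad. I'll push slightly further, hold, and return.

```bash
python3 -m handwheel '{"delta_pos":[[0.03,0,0.01],[0,0,0],[0,0,0],[0,0,0],[0,0,0],[0,0,0],[0,0,0],[0,0,0],[0,0,0],[0,0,0]],"roll":[0,0,0,0,0,0,0,0,0,0],"jaw":[0.8,0.8,0.8,0.8,0.8,0.8,0.8,0.8,0.8,0.8]}' 30
python3 -m handwheel '{"delta_pos":[[-0.07,0,-0.02],[-0.1,0,-0.03],[-0.15,0,-0.045],[-0.15,0,-0.03],[-0.08,0,-0.005],[0,0,0],[0,0,0],[0,0,0],[0,0,0],[0,0,0],[0,0,0]],"roll":[0,0,0,0,0,0,0,0,0,0,0],"jaw":[0.8,0.8,0.8,0.8,0.8,0.8,0.4,0.4,0.4,0.4,0.4]}' 30
python3 go.py 0.5357 0.306 0.1639 82.6
```

```text
time: 24.35
tool_pos: [0.5391, 0.3326, 0.157]
tcp_rot: [179.9, 0.1, 82.6]
wrist_force: [1.3, -4.0, 5.9]
width: 0.0211
grip_force: 30.4
time: 25.45
tool_pos: [0.5347, 0.3065, 0.1622]
tcp_rot: [-180.0, 0.0, 82.6]
wrist_force: [0.8, 0.8, -0.4]
width: 0.0512
grip_force: 0.0
mm [-0.3  1.  -1.7] units [-0.007  0.02  -0.033] roll 0.0 0.0 | t 25.45 pos [0.5347 0.3065 0.1622] [-180.     0.    82.6] w 0.0512 F [ 0.8  0.8 -0.4] g 0.0
```

Free lever in the middle; now grip it again and tilt it towards the chamber.

```bash
python3 -m handwheel '{"delta_pos":[[0,0,0],[0,0,0],[0,0,0],[0,0,0],[0,0,0]],"roll":[0,0,0,0,0],"jaw":[0.8,0.8,0.8,0.8,0.8]}' 30
python3 -m handwheel '{"delta_pos":[[-0.1,0,0.005],[-0.15,0,0.03],[-0.15,0,0.045],[-0.1,0,0.03],[-0.07,0,0.02],[0,0,0],[0,0,0],[0,0,0]],"roll":[0,0,0,0,0,0,0,0],"jaw":[0.8,0.8,0.8,0.8,0.8,0.8,0.8,0.8]}' 30
python3 -m handwheel '{"delta_pos":[[0,0,0],[0,0,0],[0,0,0],[0,0,0],[0,0,0],[0,0,0],[0,0,0],[0,0,0],[0,0,0]],"roll":[0,0,0,0,0,0,0,0,0],"jaw":[0.8,0.8,0.8,0.8,0.8,0.8,0.8,0.8,0.8]}' 30
```

```text
time: 25.95
tool_pos: [0.5357, 0.3066, 0.1625]
tcp_rot: [179.9, -0.0, 82.6]
wrist_force: [3.0, -1.8, -0.4]
width: 0.0216
grip_force: 30.3
time: 26.75
tool_pos: [0.5324, 0.2803, 0.1572]
tcp_rot: [179.8, -0.3, 82.5]
wrist_force: [2.9, 4.5, 2.4]
width: 0.021
grip_force: 31.3
time: 27.65
tool_pos: [0.5324, 0.2804, 0.1572]
tcp_rot: [179.8, -0.3, 82.6]
wrist_force: [2.1, 4.1, 3.4]
width: 0.0212
grip_force: 31.3
```

```bash
python3 -m handwheel '{"delta_pos":[[0.07,0,-0.02],[0.1,0,-0.03],[0.15,0,-0.045],[0.15,0,-0.03],[0.09,0,-0.005],[0,0,0],[0,0,0],[0,0,0],[0,0,0],[0,0,0]],"roll":[0,0,0,0,0,0,0,0,0,0],"jaw":[0.8,0.8,0.8,0.8,0.8,0.8,0.4,0.4,0.4,0.4]}' 30
python3 -m handwheel '{"delta_pos":[[0,0,-0.3],[0,0,-0.8],[0,0,-1],[0,0,-1],[0,0,-0.6],[0,-0.5,0],[0,-0.8,0],[0,-0.9,0],[0,-0.9,0],[0,-0.6,0],[0,0,0],[0,0,0]],"roll":[0,0,0,0,0,0,0,0,0,0,0,0],"jaw":[0.4,0.4,0.4,0.4,0.4,0.4,0.4,0.4,0.4,0.4,0.4,0.4]}' 30
python3 - <<'E'
from h import *
a=grab('side','side7.png')['img'][80:200,235:365,::-1]; b=grab('top','top7.png')['img'][110:250,140:440,::-1]
o=np.zeros((600,800,3),np.uint8); o[:240,:260]=cv2.resize(a,None,fx=2,fy=2); o[240:590,:750]=cv2.resize(b,None,fx=2.5,fy=2.5,interpolation=cv2.INTER_CUBIC)
cv2.imwrite('pics/f.png',o)
E
```

```text
time: 28.65
tool_pos: [0.5344, 0.3061, 0.1622]
tcp_rot: [-180.0, 0.0, 82.6]
wrist_force: [0.4, 0.2, 0.2]
width: 0.0513
grip_force: 0.0
time: 29.85
tool_pos: [0.3511, 0.3301, 0.3478]
tcp_rot: [179.9, -0.0, 82.7]
wrist_force: [0.2, 0.1, -0.2]
width: 0.0514
grip_force: 0.0
```

View pics/f.png

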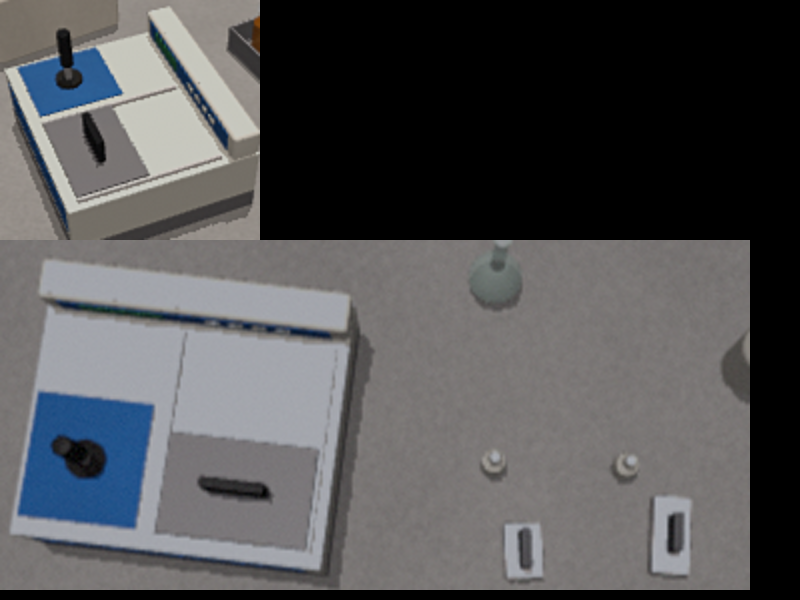

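The cover is shut with no gap at its front edge, and the lever stands upright. The other blocks and bottles haven't moved, and the arm is clear.

```bash
python3 -c "
from plant import job; print(job.job_done())"
```

```text
the job is handed in; nothing more can be done
None
```

I handed the job in at about 30 s: the long block lies between the rails under the shut cover, and the lever was held over to each side and is back free in the middle. Nothing else in the views I checked had moved; the hand-in gave no verdict.

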